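# Reset the bench calibrator with a screwdriver through the panel hole

### The job

Put the grey bench calibrator through its service reset: turn its selector knob so that the white line on the bar points at the large red dot, and let go of the knob. Then draw the small red screwdriver out of the blue rack, reach its blade down through the round hole in the calibrator's top and press the recessed red button gently but well down (not harder than 25 N). Finish while still holding the button down with the screwdriver in the gripper, and leave the other things where they are.

Things in the scene. Friction and masses are not known exactly. Their poses are not given: they have to be found in the camera images.
- calibrator: low bench instrument, 130 (x) x 190 (y) x 56 mm high, grey case with a pale, almost white aluminium top at height 56 mm, fixed to the bench; origin at the centre of its underside, z up, its front (long side towards the robot) faces its -x. On its top: the selector knob at local (5, 45) mm and the hole at local (-5, -52) mm
- selector_grip (a point): on the selector knob's upright axis at the height to grip it, 37 mm above the top panel. The knob is a black bar 42 mm long, 14 mm thick (its upper end 44 mm above the panel) on a round black foot of 22 mm radius that ends 14 mm above the panel. This point's x axis lies along the bar; the end with the white line is at its -x
- selector (a joint): knob angle, rad; grows clockwise seen from above. Clicks at 0, 0.7, 1.4, 2.1 (stops at 0 and 2.1), a dot on the panel for each; the large red dot is the third, 1.4. A click takes about 0.06 N m; let go, it settles into the nearest click (midway, within 0.1, it may stay). The bar's x axis (white line's end to the other end) is at yaw 1.05 minus this angle, from the calibrator's x axis
- hole (a point): centre of the round hole in the calibrator's top, at the level of the panel (56 mm above the bench). The hole is 11 mm in diameter, goes straight down through a 16 mm thick top, and has a black collar
- reset_button (a joint): travel of the red push button under the hole, m; 0 when free, 0.006 at its stop. Its flat top (16 mm in diameter, centred under the hole) is 18 mm below the panel when free. A spring pushes it back up: about 1.8 N to start it, 4.6 N at 4 mm, 6 N at the stop
- tool_rack: blue rack fixed to the bench, 50 (x) x 150 (y) x 115 mm high: a 10 mm thick top plate on two end walls, with two 8 mm holes at local y = +45 and -45 mm in which the two screwdrivers stand, handle up; either one may be in either hole. Origin at the centre of its underside
- small_screwdriver: small red screwdriver, 150 mm long, 0.1 kg, upright in the rack, the lower end of its handle resting on the rack's top plate, free to be lifted straight out. Origin on its axis at the lower end of the handle, z up along it; handle 68 mm long, 15 (x) x 16 (y) mm thick; shaft below 3.5 mm thick and 83 mm long
- small_screwdriver_grip (a point): point on the small screwdriver's axis at the middle of its handle, 36 mm above the lower end of the handle and 119 mm above the blade's tip
- blade_tip (a point): lower end of the small screwdriver's shaft, on its axis
- green_screwdriver: larger green-handled screwdriver, 201 mm long, handle 26 mm thick and 89 mm long, standing in the rack's other hole; to be left alone. Origin on its axis at the lower end of its handle
- silver_adapter: silver coaxial adapter, 20 x 33 x 20 mm, lying beside the calibrator; to be left alone
- wick_tins: stack of turquoise tins, 40 mm in diameter and 29 mm high, near the rack; to be left alone

How it is judged:
By the outcome, as a careful person would: the job done as asked, in the order asked, and still so for the second after the job is handed in, while the arm keeps its last pose, push and grip.
It also fails if it takes over 58 s, if anything falls off the work surface, if the arm or the gripper's body presses on something with over 40 N, if the wrist force passes 120 N, or if a joint passes its speed limit or range.

### The arm

A 6-joint arm with a two-finger parallel gripper is mounted at the origin on a cart in front of the work surface, level with it; the furniture and walls round the work are solid. World frame = base frame: x ahead of the robot, y to its left, z up, the work surface at z = 0. Lengths are in m, angles in rad, forces in N, time in s.
With the tool pointing down it reaches from about 0.3 to 0.875 m from the base axis. Payload 6.4 kg.
Tool frame: the origin (TCP) lies midway between the tips of the shut fingers; the grasp point (between the pads) lies 19 mm behind it; z points along the fingers, y is the line along which they close (so a half turn about z gives the same grasp; the last joint's range is limited). The gripper opens to 85 mm and grips with 20 to 120 N. Pads are 22 mm wide; open, the fingers measure 114 mm over their backs; the gripper's body (76 mm by 85 mm) begins 54 mm behind the grasp point. The pads swing forward as they close: fully open they stand 13 mm farther back than shut.
Start: joints at [-1.522, 0.181, 1.607, -0, 1.354, -0.206], TCP at [0.145, -0.556, 0.231] pointing down, gripper open.
Joint ranges: [-2.99, 2.99], [-0.89, 2.07], [0.3, 2.58], [-1.14, 4.28], [0, 2.63], [-3.12, 3.12]. Speed limits (rad/s): [2.57, 2.57, 3.01, 3.14, 3.14, 3.14].

### API

Orientations are given as a unit quaternion [w, x, y, z].
In Python, from plant import robot gives the robot as it stands.
- The arm moves only by the shell command python3 -m jog 'ROWS' [FORCE]. ROWS is JSON, a list that holds one entry, the list of rows, each a list of 5 numbers: the finger opening in mm, from 0 to 85.4, then the shift along the tool's x, y, z in mm, then the turn about the tool's z in rad. A call has 1 to 20 rows; each row shifts and turns the commanded pose from where the row before left it, along the tool's axes as they then stand; what a row does not reach is not made up. A row lasts 1/12 s, in which the tool goes at most 41.7 mm and 7.16 degrees, less where a joint would pass 70% of its speed; a pose out of reach is approached as far as the arm can. A call with a gripper value outside its range is refused whole. The fingers move at their own pace and stop on an object; FORCE is the grip in N (left out, the last holds). Time passes only in rows, so rows that do not move let the fingers close. It gives the time, the measured TCP pose, the force, the opening and the grip force at its end, in the units of the state.
- robot.get_state(): the state, without advancing time (a new reading comes with each control period).
- robot.snapshot(name): name is "scene" or "top"; returns (picture, depth): 400x640x3 uint8, red, green, blue; 400x640 float32, m along the optical axis (not along the pixel's ray), 0 where there is no reading.
- robot.calibration(name): a dict with "mtx" (3x3 intrinsics, pixels), "R" (3x3) and "t" (3): a world point X has camera coordinates R X + t. Camera axes: x right, y down, z forward; pixel columns grow to the right and rows downward; lengths in m; the calibration is good to about 2 mm. A picture is of the moment at which its call begins. calibration takes no time and is no camera call.
- robot.finish_job(): hands the job in; it is judged then, once.
Trained networks look in the newest picture that a camera, given by its name, has taken for a name from the list of things; names that differ only in an ending like _2 or _b are one class to them, and where a whole thing is asked for, a point or a joint stands for the part that bears it (a point fixed in the world has none). Each returns a list of dicts, best first, with "confidence" (0 to 1); they miss things now and then, are a little off and sometimes report something else, mostly with a low value. They report only what shows in the picture. A call takes as long as a camera call.
- robot.find_in(query, camera): "position" ([row, column] as shares, 0 to 1, of the picture: columns of its width, rows of its height, amid what is visible of it).
- robot.mark_of(query, camera): "position" ([row, column] as shares, 0 to 1, of the picture: columns of its width, rows of its height: a listed point, or the origin of a listed thing).
The state is a dict: "time": time; "joints": joint angles; "qvel": joint speeds; "tau": joint torques, N m; "tcp_pos": TCP position; "tcp_rot": TCP orientation; "ft_force": force on the tool from outside, world axes, zero at the start; "moment": the same for the moment, N m; "gripper_width": finger opening in m; "grasp_force": force on a finger pad.
Only numpy, scipy, OpenCV 4.12 (cv2) and the standard library are available. Lean on these libraries where they do the work, as an engineer would, in place of code of your own. Each camera call takes 0.05 s, during which the arm holds its last target. There are 200 camera calls.

## Working session

There is one attempt and no reset: what is moved stays moved. The work goes in short steps, Python scripts to look and compute and a shell command to move; the robot and the scene stay as the last step left them, time stands still between calls to the robot, and variables do not carry over. Pictures are saved under pics/ and viewed, at most 10 in all, crops included, and the job is handed in when it is done.

```bash
ls; mkdir -p pics; cat > h.py <<'E'
import numpy as np,cv2
from plant import robot
def cal(c):
    k=robot.calibration(c);return np.array(k["mtx"]),np.array(k["R"]),np.array(k["t"]).ravel()
def ray_z(c,pos,z):
    K,R,t=cal(c);r,cc=pos;d=R.T@np.linalg.inv(K)@np.array([cc*640,r*400,1]);o=-R.T@t
    return o+d*(z-o[2])/d[2]
def proj(c,X):
    K,R,t=cal(c);p=K@(R@np.array(X)+t);return p[:2]/p[2]
def cloud(c,dep):
    K,R,t=cal(c);v,u=np.mgrid[:400,:640];p=np.stack([u+.5,v+.5,np.ones_like(u)],-1)@np.linalg.inv(K).T*dep[...,None]
    return (p-t)@R
E
cat > a.py <<'E'
from h import *
s=robot.get_state();print(s["time"],s["tcp_pos"],s["tcp_rot"])
ims=[]
Z=dict(calibrator=0,selector_grip=.093,hole=.056,tool_rack=0,small_screwdriver_grip=.151,small_screwdriver=.115,green_screwdriver=.115,silver_adapter=0,wick_tins=0)
for c in("scene","top"):
    im,d=robot.snapshot(c);ims.append(im);np.save(c+"_d.npy",d);np.save(c+"_i.npy",im)
    cv2.imwrite(f"pics/{c}0.png",im[...,::-1])
    print(c,"cam at",(-cal(c)[1].T@cal(c)[2]).round(3))
    for n,z in Z.items():
        for m in robot.mark_of(n,c)[:2]:print(n,round(m["confidence"],2),(np.array(m["position"])*[400,640]).round(1),ray_z(c,m["position"],z).round(4))
E
python3 a.py
```

```text
pics
0.0 [ 0.1449138  -0.55587553  0.2303928 ] [-8.58843487e-04  9.91895650e-01  1.27052260e-01  6.85766855e-05]
scene cam at [-0.078  0.544  0.477]
calibrator 0.63 [235.8 385. ] [ 0.5045 -0.1886  0.    ]
selector_grip 0.54 [202.8 369.6] [ 0.5361 -0.1559  0.093 ]
hole 0.68 [213.5 399.6] [ 0.4949 -0.2297  0.056 ]
hole 0.45 [255.7 236.6] [0.5777 0.2081 0.056 ]
tool_rack 0.72 [279.4 244.7] [0.5649 0.2005 0.    ]
small_screwdriver_grip 0.69 [223.4 221.1] [0.5566 0.2455 0.151 ]
small_screwdriver_grip 0.33 [239.9 221.6] [0.495  0.2767 0.151 ]
small_screwdriver 0.82 [241.8 219.8] [0.5535 0.2537 0.115 ]
small_screwdriver 0.69 [255.2 238.3] [0.4853 0.2519 0.115 ]
green_screwdriver 0.78 [230. 259.] [0.548  0.1675 0.115 ]
wick_tins 0.59 [257.1 240.3] [0.6533 0.16   0.    ]
top cam at [0.372 0.006 1.181]
calibrator 0.68 [229.1 392. ] [ 0.5167 -0.2076  0.    ]
selector_grip 0.57 [221.2 377. ] [ 0.5256 -0.1536  0.093 ]
hole 0.67 [230.7 408.4] [ 0.5053 -0.2401  0.056 ]
hole 0.21 [206.6 213.7] [0.5729 0.2653 0.056 ]
tool_rack 0.59 [212.4 239.4] [0.5663 0.2081 0.    ]
small_screwdriver_grip 0.38 [205.9 213.4] [0.5576 0.2442 0.151 ]
small_screwdriver 0.64 [204.9 210.9] [0.5667 0.2587 0.115 ]
green_screwdriver 0.74 [209.  251.7] [0.5556 0.1584 0.115 ]
silver_adapter 0.46 [241.6 438.4] [ 0.4812 -0.3331  0.    ]
wick_tins 0.72 [176.8 254.3] [0.6658 0.1695 0.    ]
```

```bash
cat > v.py <<'E'
from h import *
t=np.load("top_i.npy");s=np.load("scene_i.npy")
a=cv2.resize(t[150:290,180:460],(800,400),interpolation=2)
b=cv2.resize(s[165:235,340:440],(400,280)[:2],interpolation=2)
c=cv2.resize(t[200:262,360:440],(400,310),interpolation=2)
cv2.imwrite("pics/c1.png",a[...,::-1]);
cv2.imwrite("pics/c2.png",np.hstack([cv2.resize(b,(400,310)),c])[...,::-1])
for n in("top","scene"):
    P=cloud(n,np.load(n+"_d.npy"))
    # calibrator top panel region
    m=(abs(P[...,2]-.056)<.006)&(P[...,0]>.38)&(P[...,0]<.68)&(P[...,1]<-.05)&(P[...,1]>-.4)
    q=P[m][:,:2].astype(np.float32);print(n,len(q),cv2.minAreaRect(q*1000),P[m][:,2].mean())
    m=(abs(P[...,2]-.115)<.006)&(P[...,0]>.48)&(P[...,0]<.68)&(P[...,1]>.1)&(P[...,1]<.35)
    q=P[m][:,:2].astype(np.float32);print(len(q),cv2.minAreaRect(q*1000))
    m=(P[...,2]>.13)&(P[...,2]<.23)&(P[...,0]>.48)&(P[...,0]<.68)&(P[...,1]>.1)&(P[...,1]<.35)
    for lo,hi in((.1,.205),(.205,.35)):
        k=m&(P[...,1]>lo)&(P[...,1]<hi);q=P[k];print("handle",len(q),q.mean(0).round(4),q.min(0).round(3),q.max(0).round(3))
    m=(P[...,2]>.085)&(P[...,2]<.105)&(P[...,0]>.45)&(P[...,0]<.65)&(P[...,1]<-.08)&(P[...,1]>-.3)
    q=P[m];print("bar",len(q),q.mean(0).round(4),cv2.minAreaRect(q[:,:2].astype(np.float32)*1000))
E
python3 v.py
```

```text
top 3251 ((517.5492553710938, -199.25082397460938), (191.14903259277344, 131.09576416015625), 74.08882904052734) 0.05563045818501335
1006 ((558.7401733398438, 203.01422119140625), (150.8733673095703, 49.285499572753906), 89.4203872680664)
handle 156 [0.5555 0.1551 0.1913] [0.546 0.144 0.139] [0.57  0.169 0.208]
handle 66 [0.5577 0.2453 0.1674] [0.552 0.24  0.131] [0.565 0.254 0.185]
bar 102 [ 0.5332 -0.1557  0.0977] ((533.6854858398438, -156.40533447265625), (41.461334228515625, 13.192741394042969), 24.293237686157227)
scene 1432 ((518.120361328125, -197.989501953125), (192.95140075683594, 135.21722412109375), 74.2469482421875) 0.05453170644552251
943 ((559.8055419921875, 203.31961059570312), (151.1166534423828, 54.12489700317383), 89.82632446289062)
handle 432 [0.5523 0.1628 0.1715] [0.545 0.148 0.13 ] [0.569 0.172 0.205]
handle 197 [0.556  0.2503 0.1579] [0.552 0.241 0.13 ] [0.564 0.256 0.183]
bar 104 [ 0.5316 -0.1526  0.0934] ((532.2465209960938, -153.84300231933594), (40.89515686035156, 12.60445785522461), 23.392995834350586)
```

View pics/c1.png

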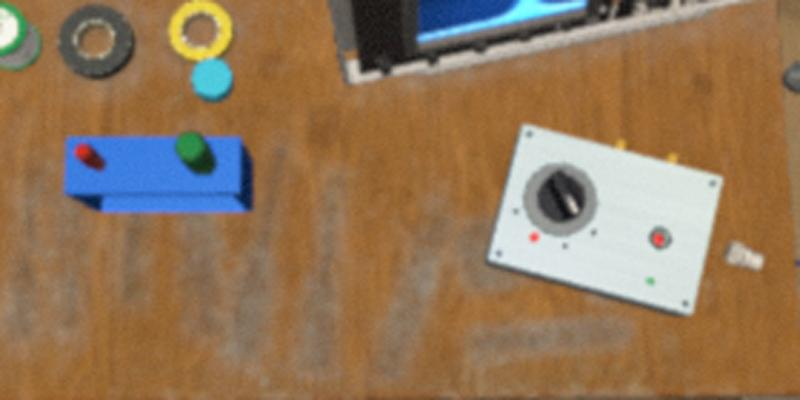

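View pics/scene0.png

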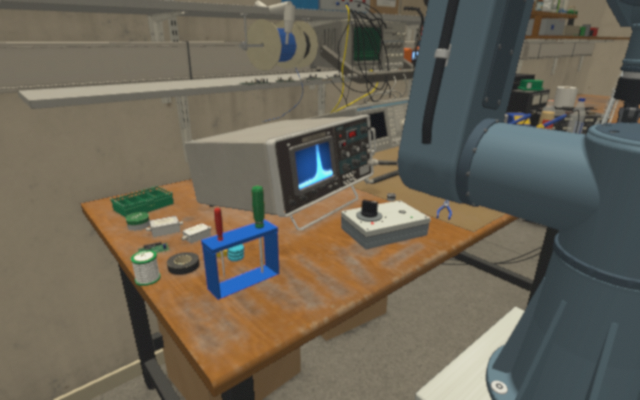

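View pics/c2.png

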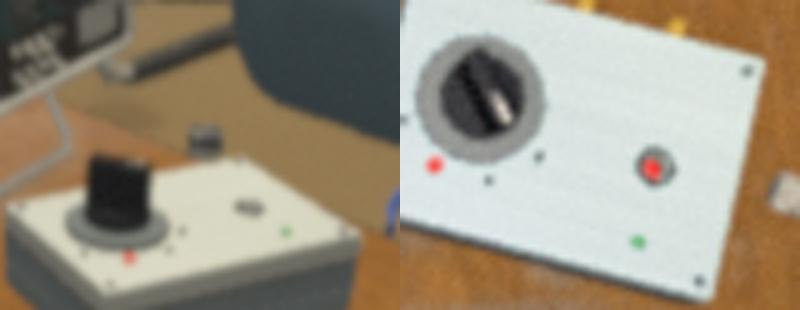

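The views agree. Calibrator yaw is about -16° with its centre near (0.518, -0.199). The hole is at top-view pixel (411, 233), about (0.499, -0.248). The knob's white line points at the lower right, about 0.35 rad, midway between clicks. The red dot is at the left and the small red screwdriver stands in the +y rack hole. I'm moving over the knob now.

```bash
cat > g.py <<'E'
import sys,numpy as np
from h import robot
from scipy.spatial.transform import Rotation as Ro
s=robot.get_state();w,x,y,z=s["tcp_rot"];R=Ro.from_quat([x,y,z,w]).as_matrix()
yaw=np.arctan2(R[1,0],R[0,0]);print("t",round(s["time"],2),"pos",np.round(s["tcp_pos"],4),"yaw",round(yaw,3),"zax",R[:,2].round(3),"q",np.round(s["joints"],2),"F",np.round(s["ft_force"],1),"M",np.round(s["moment"],2),"w",round(s["gripper_width"],4),s["grasp_force"])
if len(sys.argv)>3:
    print("shift mm",((np.array(list(map(float,sys.argv[1:4])))-s["tcp_pos"])@R*1000).round(1))
    if len(sys.argv)>4:print("turn",yaw-float(sys.argv[4]))
E
python3 -m jog '[[[85,23.9,-14.4,0,0],[85,23.9,-14.4,0,0],[85,23.9,-14.4,0,0],[85,23.9,-14.4,0,0],[85,23.9,-14.4,0,0],[85,23.9,-14.4,0,0],[85,23.9,-14.4,0,0],[85,23.9,-14.4,0,0],[85,23.9,-14.4,0,0],[85,23.9,-14.4,0,0],[85,23.9,-14.4,0,0],[85,23.9,-14.4,0,0],[85,23.9,-14.4,0,0],[85,23.9,-14.4,0,0],[85,23.9,-14.4,0,0],[85,23.9,-14.4,0,0],[85,23.9,-14.4,0,0],[85,23.9,-14.4,0,0],[50,23.9,-14.4,0,-0.085],[50,23.9,-14.4,0,-0.085]]]' 30
python3 -m jog '[[[50,0,0,0,0],[50,0,0,0,0],[50,0,0,0,0]]]'
python3 g.py 0.5345 -0.1568 0.150 0.424
```

```text
time: 2.67
tcp_pos: [0.5342, -0.1547, 0.2314]
tcp_rot: [0.0, 0.977, 0.213, 0.0]
ft_force: [-0.4, -0.1, -0.5]
gripper_width: 0.0634
grasp_force: 0.0
time: 2.92
tcp_pos: [0.5329, -0.1558, 0.2311]
tcp_rot: [0.0, 0.978, 0.211, -0.0]
ft_force: [0.3, -0.1, 1.0]
gripper_width: 0.0501
grasp_force: 0.0
t 2.92 pos [ 0.5329 -0.1558  0.2311] yaw 0.424 zax [-0.001 -0.    -1.   ] q [-0.5   0.14  1.66 -0.    1.35  0.65] F [ 0.3 -0.1  1. ] M [0.   0.01 0.01] w 0.0501 0.0
shift mm [ 1.1  1.6 81.1]
turn 0.0002721211014564684
```

```bash

python3 -m jog '[[[50,1.1,1.6,20,0],[50,0,0,25,0],[50,0,0,25,0],[50,0,0,25,0],[50,0,0,25,0],[50,0,0,20,0],[50,0,0,10,0],[50,0,0,6,0],[50,0,0,0,0],[50,0,0,0,0]]]'
python3 -m jog '[[[25,0,0,0,0],[25,0,0,0,0],[25,0,0,0,0],[12,0,0,0,0],[10,0,0,0,0],[10,0,0,0,0],[10,0,0,0,0],[10,0,0,0,0],[10,0,0,0,0]]]' 25
python3 g.py 0.5345 -0.1568 0.075 0.424
```

```text
time: 3.75
tcp_pos: [0.5352, -0.1574, 0.0762]
tcp_rot: [0.0, 0.978, 0.21, 0.0]
ft_force: [-0.4, -0.2, -0.0]
gripper_width: 0.0501
grasp_force: 0.0
time: 4.5
tcp_pos: [0.5352, -0.1565, 0.0762]
tcp_rot: [0.0, 0.978, 0.211, 0.0]
ft_force: [-2.4, 1.4, 5.7]
gripper_width: 0.0137
grasp_force: 28.2
t 4.5 pos [ 0.5352 -0.1565  0.0762] yaw 0.425 zax [ 0.001 -0.    -1.   ] q [-0.5   0.33  1.77  0.    1.04  0.65] F [-2.4  1.4  5.7] M [0.39 0.34 0.  ] w 0.0137 28.249559104442596
shift mm [-0.7 -0.   1.2]
turn 0.0010394731738110896
```

```bash

python3 -m jog '[[[10,0,0,0,0.075],[10,0,0,0,0.075],[10,0,0,0,0.075],[10,0,0,0,0.075],[10,0,0,0,0.075],[10,0,0,0,0.075],[10,0,0,0,0.075],[10,0,0,0,0.075],[10,0,0,0,0.075],[10,0,0,0,0.075],[10,0,0,0,0.075],[10,0,0,0,0.075],[10,0,0,0,0.075],[10,0,0,0,0.075],[10,0,0,0,0],[10,0,0,0,0]]]'
python3 g.py 0.5345 -0.1568 0.075 -0.627
```

```text
time: 5.83
tcp_pos: [0.5351, -0.156, 0.0761]
tcp_rot: [-0.0, 0.952, -0.308, 0.0]
ft_force: [-1.9, 4.0, 6.7]
gripper_width: 0.0141
grasp_force: 28.4
t 5.83 pos [ 0.5351 -0.156   0.0761] yaw -0.625 zax [ 0.     0.001 -1.   ] q [-0.5   0.33  1.77  0.    1.04  1.7 ] F [-1.9  4.   6.7] M [ 0.63  0.31 -0.04] w 0.0141 28.4107106924057
shift mm [-0.   1.   1.1]
turn 0.0017714994044133459
```

Release, rise and move aside towards the rack, then check the knob.

```bash

python3 -m jog '[[[50,0,0,0,0],[50,0,0,0,0],[50,0,0,0,0],[50,0,0,0,0],[50,0,0,0,0],[50,0,0,-10,0],[50,0,0,-25,0],[50,0,0,-35,0],[50,0,0,-40,0],[50,0,0,-40,0],[50,0,0,-30,0],[50,0,0,-12,0],[50,0,0,0,0]]]'
python3 g.py 0.50 0.05 0.268 -1.57
```

```text
time: 6.92
tcp_pos: [0.5366, -0.1576, 0.2722]
tcp_rot: [0.001, 0.952, -0.307, 0.004]
ft_force: [-0.0, 0.6, 0.9]
gripper_width: 0.0498
grasp_force: 0.0
t 6.92 pos [ 0.5366 -0.1576  0.2722] yaw -0.625 zax [ 0.007 -0.004 -1.   ] q [-0.5   0.11  1.61 -0.    1.42  1.7 ] F [-0.   0.6  0.9] M [ 0.    0.04 -0.01] w 0.0498 0.0
shift mm [-151.2 -146.9    3.1]
turn 0.9448744599361165
```

```bash

python3 -m jog '[[[50,-15,-14.5,0,0],[50,-15,-14.5,0,0],[50,-15,-14.5,0,0],[50,-15,-14.5,0,0],[50,-15,-14.5,0,0],[50,-15,-14.5,0,0],[50,-15,-14.5,0,0],[50,-15,-14.5,0,0],[50,-15,-14.5,0,0],[50,-15,-14.5,0,0]]]'
python3 -m jog '[[[50,0,0,0,-0.11],[50,0,0,0,-0.11],[50,0,0,0,-0.11],[50,0,0,0,-0.11],[50,0,0,0,-0.11],[50,0,0,0,-0.11],[50,0,0,0,-0.11],[50,0,0,0,-0.11],[50,0,0,0,-0.11],[50,0,0,0,-0.11],[50,0,0,0,-0.11],[50,0,0,0,-0.11],[50,0,0,0,-0.11],[50,0,0,0,-0.11],[50,0,0,0,-0.11],[50,0,0,0,-0.11],[50,0,0,0,-0.11],[50,0,0,0,-0.11],[50,0,0,0,-0.11],[50,0,0,0,-0.105]]]'
cat > k.py <<'E'
from h import *
im,d=robot.snapshot("top");np.save("top_i.npy",im);np.save("top_d.npy",d)
im2,d2=robot.snapshot("scene");np.save("scene_i.npy",im2);np.save("scene_d.npy",d2)
cv2.imwrite("pics/k.png",np.hstack([cv2.resize(im[200:262,360:440],(400,310),interpolation=2),cv2.resize(im2[165:243,340:440],(400,310),interpolation=2)])[...,::-1])
E
python3 k.py; python3 v.py; python3 g.py 0.5585 0.2465 0.268 1.57
```

```text
time: 7.75
tcp_pos: [0.4966, 0.0498, 0.2651]
tcp_rot: [0.0, 0.952, -0.308, -0.002]
ft_force: [-0.9, -0.4, -0.2]
gripper_width: 0.0502
grasp_force: 0.0
time: 9.42
tcp_pos: [0.4969, 0.0488, 0.2651]
tcp_rot: [-0.002, 0.706, 0.709, -0.001]
ft_force: [-0.9, 0.3, 0.5]
gripper_width: 0.0499
grasp_force: 0.0
top 3227 ((517.3699340820312, -198.7567138671875), (190.1643829345703, 130.8319091796875), 74.17166900634766) 0.05567882272696069
446 ((558.9673461914062, 244.4503631591797), (67.3421401977539, 48.81929016113281), 88.86238861083984)
t 9.52 pos [0.497  0.0488 0.2653] yaw 1.571 zax [-0.003  0.    -1.   ] q [-0.14 -0.02  1.75 -0.    1.41 -0.14] F [-0.2  0.9 -1.2] M [-0.01  0.06 -0.01] w 0.0497 0.0
shift mm [197.7  61.5  -2.8]
turn 0.0007585337491446964v.py:17: RuntimeWarning: Mean of empty slice.
  k=m&(P[...,1]>lo)&(P[...,1]<hi);q=P[k];print("handle",len(q),q.mean(0).round(4),q.min(0).round(3),q.max(0).round(3))
  ret = um.true_divide(
Traceback (most recent call last):
  File "v.py", line 17, in <module>
    k=m&(P[...,1]>lo)&(P[...,1]<hi);q=P[k];print("handle",len(q),q.mean(0).round(4),q.min(0).round(3),q.max(0).round(3))
                                                                                    ~~~~~^^^
ValueError: zero-size array to reduction operation minimum which has no identity
```

View pics/k.png

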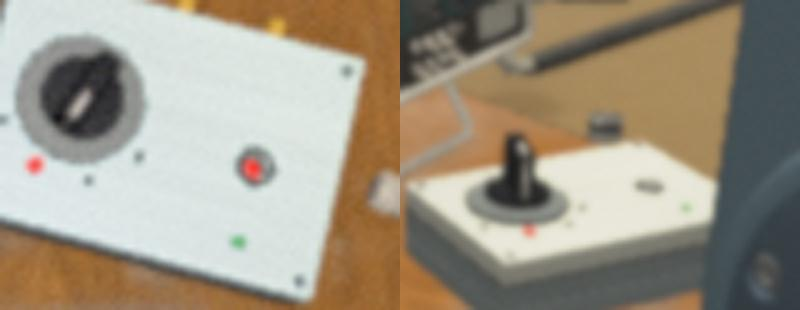

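The white line now points at the red dot in both views (left view: line at about (80, 105), dot at (35, 165)). Next, the screwdriver.

```bash

python3 -m jog '[[[60,20,6.2,0,0],[60,20,6.2,0,0],[60,20,6.2,0,0],[60,20,6.2,0,0],[60,20,6.2,0,0],[60,20,6.2,0,0],[60,20,6.2,0,0],[60,20,6.2,0,0],[60,20,6.2,0,0],[60,18.7,6.2,0,0],[60,0,0,0,0],[60,0,0,0,0]]]'
python3 g.py 0.559 0.2475 0.132 1.571
python3 - <<'E'
from h import *
im,d=robot.snapshot("scene");cv2.imwrite("pics/s.png",cv2.resize(im[130:310,150:330],(600,600),interpolation=2)[...,::-1])
E
```

```text
time: 10.52
tcp_pos: [0.5596, 0.2478, 0.2657]
tcp_rot: [-0.001, 0.708, 0.706, -0.001]
ft_force: [0.1, -0.3, -0.3]
gripper_width: 0.0604
grasp_force: 0.0
t 10.52 pos [0.5596 0.2478 0.2657] yaw 1.569 zax [-0.003 -0.001 -1.   ] q [ 0.22  0.24  1.47 -0.    1.44  0.23] F [ 0.1 -0.3 -0.3] M [-0.   -0.01  0.02] w 0.0604 0.0
shift mm [ -0.2  -0.2 133.7]
turn -0.0022730693441661565
```

View pics/s.png

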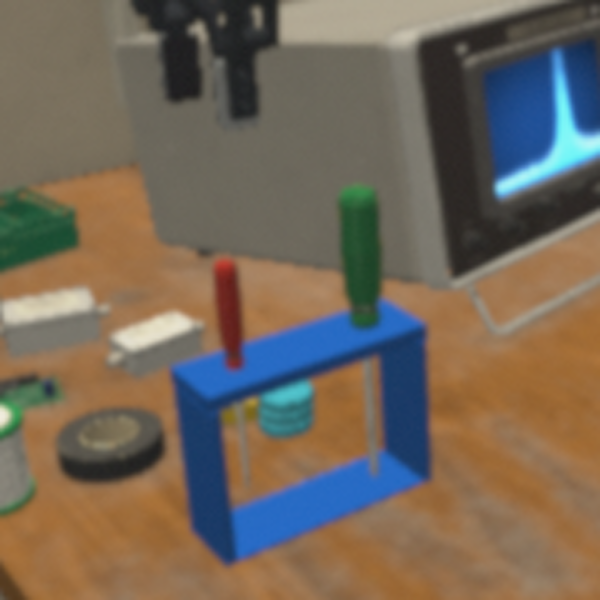

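The open gripper is above the upright red handle (about (228, 310)), clear of the green one. Descending.

```bash

python3 -m jog '[[[60,0,0,15,0],[60,0,0,25,0],[60,0,0,25,0],[60,0,0,25,0],[60,0,0,20,0],[60,0,0,15,0],[60,0,0,8,0],[60,0,0,0,0],[60,0,0,0,0]]]'
python3 -m jog '[[[30,0,0,0,0],[30,0,0,0,0],[30,0,0,0,0],[18,0,0,0,0],[18,0,0,0,0],[10,0,0,0,0],[5,0,0,0,0],[5,0,0,0,0],[5,0,0,0,0],[5,0,0,0,0]]]' 60
python3 g.py 0.559 0.2475 0.132 1.571
```

```text
time: 11.32
tcp_pos: [0.5602, 0.2467, 0.1345]
tcp_rot: [-0.0, 0.708, 0.706, -0.0]
ft_force: [0.9, 0.2, -0.1]
gripper_width: 0.0603
grasp_force: 0.0
time: 12.15
tcp_pos: [0.5605, 0.2475, 0.1348]
tcp_rot: [0.0, 0.707, 0.707, 0.0]
ft_force: [-1.3, 0.7, 5.8]
gripper_width: 0.014
grasp_force: 58.8
t 12.15 pos [0.5605 0.2475 0.1348] yaw 1.57 zax [ 0.001  0.    -1.   ] q [0.22 0.36 1.59 0.   1.19 0.22] F [-1.3  0.7  5.8] M [-0.03  0.29  0.02] w 0.014 58.79516959190369
shift mm [ 0.  -1.5  2.8]
turn -0.0011292952429242664
```

```bash

python3 -m jog '[[[5,0,0,-8,0],[5,0,0,-15,0],[5,0,0,-15,0],[5,0,0,-15,0],[5,0,0,-15,0],[5,0,0,-20,0],[5,0,0,-20,0],[5,0,0,-20,0],[5,0,0,-20,0],[5,0,0,-12,0],[5,0,0,-5,0],[5,0,0,0,0]]]'
python3 g.py 0.52 0.0 0.30 1.571
```

```text
time: 13.15
tcp_pos: [0.5607, 0.2474, 0.3004]
tcp_rot: [0.001, 0.707, 0.707, 0.001]
ft_force: [-1.0, 0.5, -1.8]
gripper_width: 0.0142
grasp_force: 58.8
t 13.15 pos [0.5607 0.2474 0.3004] yaw 1.57 zax [ 0.002  0.    -1.   ] q [ 0.22  0.22  1.43 -0.    1.5   0.22] F [-1.   0.5 -1.8] M [-0.01  0.02 -0.  ] w 0.0142 58.75032842159271
shift mm [-2.474e+02 -4.050e+01  2.000e-01]
turn -0.0011581561581590627
```

```bash

python3 -m jog '[[[5,-15,-2,0,0],[5,-26,-3.3,0,0],[5,-26,-3.3,0,0],[5,-26,-3.3,0,0],[5,-26,-3.3,0,0],[5,-26,-3.3,0,0],[5,-26,-3.3,0,0],[5,-26,-3.3,0,0],[5,-26,-3.3,0,0],[5,-26,-3.3,0,0],[5,-26,-3.3,0,0],[5,-26,-3.3,0,0],[5,-26,-3.3,0,0],[5,-26,-3.3,0,0],[5,-26,-3.3,0,0],[5,-26,-3.3,0,0],[5,-26,-3.3,0,0],[5,-26,-3.3,0,0],[5,-26,-3.3,0,0],[5,-12,-0.6,0,0]]]'
python3 -m jog '[[[5,0,0,20,0],[5,0,0,25,0],[5,0,0,25,0],[5,0,0,20,0],[5,0,0,10,0],[5,0,0,0,0],[5,0,0,0,0]]]'
python3 g.py 0.4987 -0.2476 0.20 1.571
python3 - <<'E'
from h import *
s=robot.get_state();T=np.array(s["tcp_pos"])
for i in range(2):
  for c in("scene","top"):
    im,d=robot.snapshot(c);np.save(c+"_i.npy",im);np.save(c+"_d.npy",d)
    for n,z in(("blade_tip",T[2]-.103),("hole",.056),("small_screwdriver_grip",T[2]+.016)):
        for m in robot.mark_of(n,c)[:1]:
            p=np.array(m["position"]);print(c,n,round(m["confidence"],2),(p*[400,640]).round(1),ray_z(c,p,z).round(4))
for c in("scene","top"):print(c,"tip exp",proj(c,T-[0,0,.103]),"hole exp",proj(c,[.4987,-.2476,.056]))
im=np.load("scene_i.npy");t=np.load("top_i.npy")
cv2.imwrite("pics/t.png",np.hstack([cv2.resize(im[140:230,350:440],(400,400),interpolation=2),cv2.resize(t[190:280,365:455],(400,400),interpolation=2)])[...,::-1])
E
```

```text
time: 14.82
tcp_pos: [0.4958, -0.2505, 0.2973]
tcp_rot: [-0.001, 0.708, 0.706, -0.001]
ft_force: [0.1, 0.1, -1.3]
gripper_width: 0.0141
grasp_force: 58.7
time: 15.4
tcp_pos: [0.4974, -0.2474, 0.1989]
tcp_rot: [-0.001, 0.707, 0.707, -0.0]
ft_force: [0.1, -0.4, -0.7]
gripper_width: 0.014
grasp_force: 58.7
t 15.4 pos [ 0.4974 -0.2474  0.1989] yaw 1.57 zax [-0.001  0.001 -1.   ] q [-0.68  0.17  1.69  0.    1.29 -0.67] F [ 0.1 -0.4 -0.7] M [-0.01 -0.01  0.02] w 0.014 58.73802423477173
shift mm [-0.2  1.3 -1.1]
turn -0.0011120469000975852
scene blade_tip 0.65 [235.5 382.9] [ 0.3911 -0.0391  0.0959]
top hole 0.62 [233.  406.5] [ 0.4992 -0.235   0.056 ]
scene small_screwdriver_grip 0.68 [202.4 371.7] [0.34   0.0619 0.2149]
top hole 0.62 [231.4 407.6] [ 0.5034 -0.238   0.056 ]
scene tip exp [404.46102225 197.49633804] hole exp [402.78318745 211.25777182]
top tip exp [414.76998332 231.8553824 ] hole exp [411.3700261  233.16004351]
```

View pics/t.png

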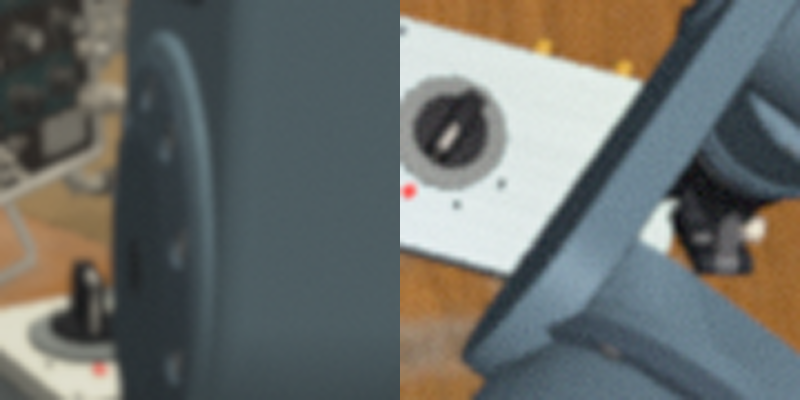

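Both views are blocked by the arm here. I'll step back to where the scene camera can see the blade and measure its offset from the TCP.

```bash

python3 -m jog '[[[5,0,0,-15,0],[5,0,0,-25,0],[5,10,0,-25,0],[5,25,0,-15,0],[5,30,0,0,0],[5,30,0,0,0],[5,30,0,0,0],[5,30,0,0,0],[5,30,0,0,0],[5,30,0,0,0],[5,30,0,0,0],[5,25,0,0,0],[5,15,0,0,0],[5,0,0,0,0],[5,0,0,0,0],[5,0,0,0,0]]]'
cat > tip.py <<'E'
from h import *
s=robot.get_state();T=np.array(s["tcp_pos"]);print(s["time"],T)
for c in("scene","top"):
    im,d=robot.snapshot(c);np.save(c+"_i.npy",im);np.save(c+"_d.npy",d)
    for n,z in(("blade_tip",T[2]-.103),("small_screwdriver",T[2]-.02)):
        for m in robot.mark_of(n,c)[:1]:
            p=np.array(m["position"]);print(c,n,round(m["confidence"],2),(p*[400,640])[::-1].round(1),ray_z(c,p,z).round(4))
    for z in(0,.02,.06,.103):print(c,z,proj(c,T-[0,0,z]).round(1))
    if c=="scene":
        u,v=proj(c,T-[0,0,.06]).astype(int);print(u,v)
        cv2.imwrite("pics/tip.png",cv2.resize(im[v-45:v+45,u-45:u+45],(600,600),interpolation=2)[...,::-1])
E
python3 tip.py
```

```text
time: 17.53
tcp_pos: [0.4981, 0.0368, 0.2793]
tcp_rot: [0.0, 0.707, 0.707, -0.0]
ft_force: [0.8, -0.2, -1.4]
gripper_width: 0.0143
grasp_force: 58.7
17.5333 [0.49808396 0.03676387 0.27926185]
scene blade_tip 0.64 [320.3 194. ] [0.5028 0.0397 0.1763]
scene small_screwdriver 0.73 [322.1 157.1] [0.4947 0.0427 0.2593]
scene 0 [323.3 146.6]
scene 0.02 [323.2 156.2]
scene 0.06 [323.  174.9]
scene 0.103 [322.9 194.3]
323 174
top 0 [298.9 222.5]
top 0.02 [299.2 223.8]
top 0.06 [299.8 226.2]
top 0.103 [300.4 228.7]
```

View pics/tip.png

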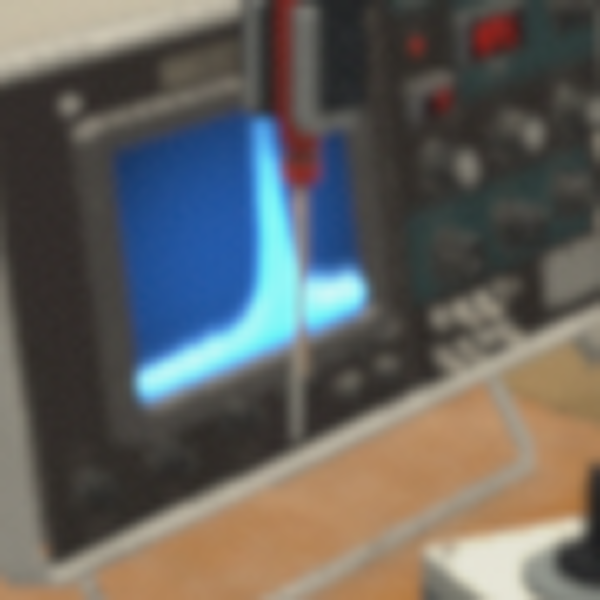

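The blade hangs nearly straight: shaft top at (323.1, 157.5), tip at (322.2, 194.5), expected (322.9, 194.3). That puts the tip about 1 mm towards +y, and I'll correct for it.

```bash

python3 -m jog '[[[5,-15,0,0,0],[5,-25,0,0,0],[5,-30,0,0,0],[5,-30,0,0,0],[5,-30,0,0,0],[5,-30,0,0,0],[5,-30,0,0,0],[5,-30,0,0,0],[5,-25,0,0,0],[5,-20,0,0,0],[5,-13,0,0,0],[5,-7,0,15,0],[5,0,0,25,0],[5,0,0,25,0],[5,0,0,15,0],[5,0,0,10,0],[5,0,0,0,0],[5,0,0,0,0],[5,0,0,0,0]]]'
python3 g.py 0.4987 -0.2486 0.17 1.571
```

```text
time: 19.42
tcp_pos: [0.4985, -0.2481, 0.1907]
tcp_rot: [0.001, 0.707, 0.707, 0.0]
ft_force: [0.4, 1.2, -0.2]
gripper_width: 0.0141
grasp_force: 58.7
t 19.42 pos [ 0.4985 -0.2481  0.1907] yaw 1.57 zax [ 0.002 -0.001 -1.   ] q [-0.67  0.18  1.69  0.    1.27 -0.67] F [ 0.4  1.2 -0.2] M [ 0.03 -0.04  0.01] w 0.0141 58.71706187725067
shift mm [-0.5  0.1 20.7]
turn -0.0009744485614184839
```

```bash

python3 -m jog '[[[5,-0.3,0,10,0],[5,0,0,9,0],[5,0,0,5,0],[5,0,0,2,0],[5,0,0,2,0],[5,0,0,2,0],[5,0,0,2,0],[5,0,0,0,0],[5,0,0,0,0]]]'
python3 -m jog '[[[5,0,0,1.5,0],[5,0,0,1.5,0],[5,0,0,1.5,0],[5,0,0,0,0],[5,0,0,0,0]]]'
python3 g.py 0.4987 -0.2486 0.141 1.571
```

```text
time: 20.17
tcp_pos: [0.4978, -0.2479, 0.1573]
tcp_rot: [0.0, 0.707, 0.707, 0.0]
ft_force: [0.2, -0.2, -1.6]
gripper_width: 0.014
grasp_force: 58.7
time: 20.58
tcp_pos: [0.4977, -0.2479, 0.1527]
tcp_rot: [-0.0, 0.707, 0.707, -0.0]
ft_force: [-1.0, -0.3, -1.0]
gripper_width: 0.014
grasp_force: 58.7
t 20.58 pos [ 0.4977 -0.2479  0.1527] yaw 1.57 zax [-0.  0. -1.] q [-0.68  0.22  1.73 -0.    1.19 -0.67] F [-1.  -0.3 -1. ] M [ 0.01 -0.05  0.  ] w 0.014 58.71540069580078
shift mm [-0.7  1.  11.7]
turn -0.0011961849029127336
```

No contact with the tip about 6 mm below the panel, so it's inside the hole. Continuing slowly to the button.

```bash

python3 -m jog '[[[5,-0.3,0.4,2,0],[5,0,0,2,0],[5,0,0,2,0],[5,0,0,2,0],[5,0,0,1.5,0],[5,0,0,0,0],[5,0,0,0,0],[5,0,0,0,0]]]'
python3 -m jog '[[[5,0,0,1,0],[5,0,0,1,0],[5,0,0,1,0],[5,0,0,0,0],[5,0,0,0,0],[5,0,0,0,0]]]'
python3 g.py 0.4987 -0.2486 0.136 1.571
```

```text
time: 21.25
tcp_pos: [0.4982, -0.2483, 0.1433]
tcp_rot: [0.0, 0.707, 0.707, 0.0]
ft_force: [-0.6, -0.3, -0.3]
gripper_width: 0.0141
grasp_force: 58.7
time: 21.75
tcp_pos: [0.4982, -0.2483, 0.1403]
tcp_rot: [0.0, 0.707, 0.707, 0.0]
ft_force: [0.9, 0.0, 0.2]
gripper_width: 0.0141
grasp_force: 58.9
t 21.75 pos [ 0.4982 -0.2483  0.1403] yaw 1.57 zax [ 0. -0. -1.] q [-0.68  0.24  1.73  0.    1.17 -0.67] F [0.9 0.  0.2] M [0.02 0.   0.02] w 0.0141 58.9205664396286
shift mm [-0.3  0.5  4.3]
turn -0.001215585204226599
```

```bash

python3 -m jog '[[[5,0,0,1,0],[5,0,0,0,0],[5,0,0,0,0],[5,0,0,0,0]]]'
python3 -m jog '[[[5,0,0,1,0],[5,0,0,0,0],[5,0,0,0,0],[5,0,0,0,0]]]'
python3 -m jog '[[[5,0,0,1,0],[5,0,0,0,0],[5,0,0,0,0],[5,0,0,0,0]]]'
```

```text
time: 22.08
tcp_pos: [0.4982, -0.2483, 0.1394]
tcp_rot: [0.0, 0.707, 0.707, 0.0]
ft_force: [-0.9, 0.7, 1.1]
gripper_width: 0.0143
grasp_force: 59.0
time: 22.42
tcp_pos: [0.4982, -0.2483, 0.1384]
tcp_rot: [0.0, 0.707, 0.707, 0.0]
ft_force: [-0.9, 0.2, 1.7]
gripper_width: 0.0141
grasp_force: 59.1
time: 22.75
tcp_pos: [0.4982, -0.2483, 0.1374]
tcp_rot: [0.0, 0.707, 0.707, 0.0]
ft_force: [-0.6, 0.1, 2.6]
gripper_width: 0.0137
grasp_force: 59.2
```

```bash

python3 -m jog '[[[5,0,0,1,0],[5,0,0,0,0],[5,0,0,0,0],[5,0,0,0,0]]]'
python3 -m jog '[[[5,0,0,1,0],[5,0,0,0,0],[5,0,0,0,0],[5,0,0,0,0]]]'
python3 -m jog '[[[5,0,0,0.5,0],[5,0,0,0,0],[5,0,0,0,0],[5,0,0,0,0]]]'
for i in 1 2 3 ; do python3 g.py | grep -o 'F.*M'; done
```

```text
time: 23.08
tcp_pos: [0.4982, -0.2483, 0.1364]
tcp_rot: [0.0, 0.707, 0.707, 0.0]
ft_force: [-0.1, 0.3, 2.9]
gripper_width: 0.0142
grasp_force: 59.3
time: 23.42
tcp_pos: [0.4982, -0.2483, 0.1354]
tcp_rot: [0.0, 0.707, 0.707, 0.0]
ft_force: [0.3, -0.4, 4.0]
gripper_width: 0.0142
grasp_force: 59.4
time: 23.75
tcp_pos: [0.4982, -0.2483, 0.1349]
tcp_rot: [0.0, 0.707, 0.707, 0.0]
ft_force: [0.3, 0.1, 4.1]
gripper_width: 0.0143
grasp_force: 59.4
F [0.3 0.1 4.1] M
F [0.3 0.1 4.1] M
F [0.3 0.1 4.1] M
```

```bash

python3 -m jog '[[[5,0,0,0.5,0],[5,0,0,0,0],[5,0,0,0,0],[5,0,0,0,0]]]'
python3 -m jog '[[[5,0,0,0,0],[5,0,0,0,0],[5,0,0,0,0],[5,0,0,0,0]]]'
python3 k.py
```

```text
time: 24.08
tcp_pos: [0.4982, -0.2483, 0.1344]
tcp_rot: [0.0, 0.707, 0.707, 0.0]
ft_force: [-0.8, 0.0, 3.5]
gripper_width: 0.0141
grasp_force: 59.4
time: 24.42
tcp_pos: [0.4982, -0.2482, 0.1343]
tcp_rot: [0.0, 0.707, 0.707, 0.0]
ft_force: [-0.7, -0.1, 5.0]
gripper_width: 0.0143
grasp_force: 59.4
```

View pics/k.png

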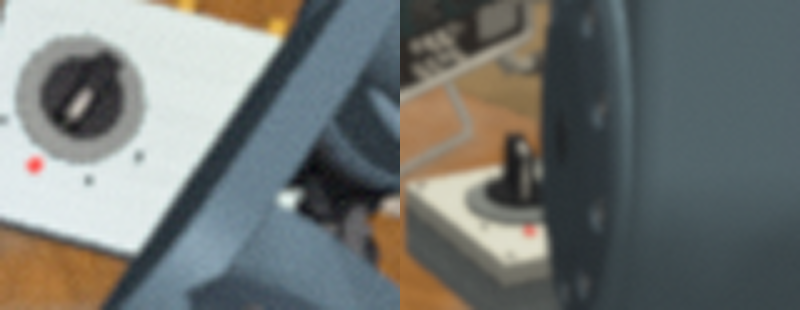

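The knob still points at the red dot. The button resists at about 5–6 N, near full travel and well under 25 N. Handing in.

```bash
python3 -c "
from plant import robot
print(robot.finish_job())"
```

```text
the job is handed in; nothing more can be done
None
```

The job is handed in: the knob was turned to the large red dot and released, and the small red screwdriver is holding the reset button down at about 5–6 N. The arm hid the hole from both cameras, so I judged the press by the force readings alone.

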